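# Unload the reagent mixer into the analyser's reagent deck

### The job

The reagents have finished mixing: lift the retaining plate by its handle straight up off the mixer's two dowels, keeping it level, and lay it flat in the middle of the steel wash tray, lengthwise like the tray. Then take the three round bottles that were under it off the mixer and stand each one upright, right down in the reagent-deck cup of its own size: the slim dropper bottle in the smallest cup, the screw-cap bottle in the middle one, the wide jar in the largest. Set everything down rather than letting it fall, and leave the square balance bottle standing undisturbed where it is on the mixer.

Things in the scene. Friction and masses are not known exactly. Their poses are not given: they have to be found in the camera images.
- mixer: Fixed mixer, grey housing 250 x 215 mm, at rest. Bottles stand on its rubber-topped platform 85 mm above the origin, at x, y = +-45 mm. Two 18 mm steel posts at x = +-98 mm, y = 0: the plate rests on their flat shoulders 159 mm above the origin; 10 mm dowels rise 16 mm more. Origin: centre of the underside on the bench, z up, x along the line of dowels.
- plate: Loose aluminium plate 230 (x) x 150 (y) x 6 mm, 0.42 kg, over the bottles without touching them; two 11.5 mm holes at x = +-98 mm fit the dowels; caps pass 40 mm holes at x, y = +-45. Raise 34 mm to clear all caps. Mid handle: bar 12 x 12 mm, 78 mm long along x, its centre 40 mm above the origin, feet at x = +-34, 28 mm free under it. Origin: centre of underside, z up.
- wash_tray: Fixed shallow open stainless wash tray, 300 (x) x 220 (y) mm outside, rim 18 mm high, wall 3 mm, inner floor 3 mm above the origin. Origin: centre of its underside, x along its long side, z up.
- dropper_bottle: Loose white round bottle, the slimmest: body 44 mm diameter, 60 mm high, shoulder sloping in to 72 mm; black cap 20 mm diameter from 72 to 91 mm, with a pointed nozzle on it to 107 mm. 0.11 kg. Stands on the mixer platform at a corner of a 90 mm square with the other bottles, in any arrangement, its cap up through a plate hole. Origin: centre of underside, z up.
- screw_bottle: Loose white round bottle, middle size: body 54 mm diameter, 60 mm high, shoulder sloping in to 72 mm; black round cap 26 mm diameter from 72 to 96 mm. 0.17 kg. Stands on the mixer platform at a corner of a 90 mm square with the other bottles, in any arrangement, its cap up through a plate hole. Origin: centre of underside, z up.
- wide_jar: Loose white round jar, the widest: body 64 mm diameter, 60 mm high, shoulder sloping in to 72 mm; black round cap, the broadest, 32 mm diameter from 72 to 93 mm. 0.23 kg. Stands on the mixer platform at a corner of a 90 mm square with the other bottles, in any arrangement, its cap up through a plate hole. Origin: centre of underside, z up.
- square_bottle: Loose white square balance bottle, which stays: body 48 x 48 mm, 60 mm high, shoulder up to 72 mm; black square cap 22 x 22 mm from 72 to 94 mm. Stands on the mixer platform at a corner of a 90 mm square with the other bottles, in any arrangement, its cap up through a plate hole. Origin: centre of underside, z up.
- small_cup: Smallest cup, inner diameter 56 mm. Fixed black open cup on the grey reagent deck (320 x 105 mm base, 12 mm thick; the three cups in a row on it, 100 mm apart, any order). 28 mm high, wall 4 mm, inner floor 4 mm above its origin (centre of its underside), z up.
- medium_cup: Middle cup, inner diameter 66 mm. Fixed black open cup on the grey reagent deck (320 x 105 mm base, 12 mm thick; the three cups in a row on it, 100 mm apart, any order). 28 mm high, wall 4 mm, inner floor 4 mm above its origin (centre of its underside), z up.
- large_cup: Largest cup, inner diameter 76 mm. Fixed black open cup on the grey reagent deck (320 x 105 mm base, 12 mm thick; the three cups in a row on it, 100 mm apart, any order). 28 mm high, wall 4 mm, inner floor 4 mm above its origin (centre of its underside), z up.
Not all that is in view belongs to the job. What is shaped like the wide_jar but orange is not meant.

How it is judged:
By the outcome, as a careful person would: the job done as asked, in the order asked, and still so for the second after the job is handed in, with the robot touching nothing.
It also fails if it takes over 99 s, if anything falls off the work surface, if the arm or the gripper's body presses on something with over 40 N, if the wrist force passes 120 N, or if a joint passes its speed limit or range.

### The arm

A 6-joint arm with a two-finger parallel gripper is mounted at the origin on the work surface. World frame = base frame: x ahead of the robot, y to its left, z up, the work surface at z = 0. Lengths are in m, angles in degrees, forces in N, time in s.
With the tool pointing down it reaches from about 0.4 to 0.825 m from the base axis. Payload 7 kg.
Tool frame: the origin (TCP) lies midway between the tips of the shut fingers; the grasp point (between the pads) lies 19 mm behind it; z points along the fingers, y is the line along which they close (so a half turn about z gives the same grasp; the last joint's range is limited). The gripper opens to 88 mm and grips with 3 to 60 N. Pads are 19 mm wide; open, the fingers measure 130 mm over their backs; the gripper's body (78 mm by 193 mm) begins 47 mm behind the grasp point.
Start: joints at [87.21, 20.546, 0.682, 0, -70.136, -16.507], TCP at [0.223, 0.637, 0.227] pointing down, gripper open.
Joint ranges: [-176.03, 176.03], [-82.01, 121.73], [-58.28, 71.71], [-173.87, 95.51], [-174.79, -0.11], [-173.66, 173.66]. Speed limits (degrees/s): [136.94, 136.94, 172.46, 180, 180, 180].

### API

Orientations are given as [roll, pitch, yaw] about the fixed x, y, z axes, in that order (R = Rz(yaw) Ry(pitch) Rx(roll)).
In Python, from plant import ctrl, viewer, close_job gives the robot as it stands. The module is installed in compiled form; this text tells all that it offers.
- The arm moves only by the tool step_arm, never from a script. Its argument "moves" is a list that holds one entry, the list of rows, each a list of 5 numbers: the shift along the world's x, y, z in cm, then the turn about the world's z in rad, then the finger opening in cm, from 0 to 8.76. In form: [[[tx, ty, tz, twist, grip], ...]]. A call has 1 to 10 rows; each row shifts and turns the commanded pose from where the row before left it; what a row does not reach is not made up. A row lasts 1/10 s, in which the tool goes at most 50 mm and 8.59 degrees, less where a joint would pass 70% of its speed; a pose out of reach is approached as far as the arm can. A call with a gripper value outside its range is refused whole. The fingers move at their own pace and stop on an object; the grip force is fixed at half the most. Time passes only in rows, so rows that do not move let the fingers close. It gives the time, the measured TCP pose, the force, the opening and the grip force at its end, in the units of the state.
- ctrl.get_obs(): the state, without advancing time (a new reading comes with each control period).
- viewer.snapshot(name): name is "scene" or "top" or "wrist"; returns (picture, depth): 420x560x3 uint8, blue, green, red; 420x560 float32, m along the optical axis (not along the pixel's ray), 0 where there is no reading.
- viewer.camera_info(name): a dict with "camera_matrix" (3x3 intrinsics, pixels), "eye" and "orientation" of the camera in the world. Camera axes: x right, y down, z forward; pixel columns grow to the right and rows downward; lengths in m; the calibration is good to about 2 mm. A picture is of the moment at which its call begins: read the wrist's pose just before it. camera_info takes no time and is no camera call; for the wrist camera it gives the pose at the moment of the call.
- close_job(): hands the job in; it is judged then, once.
The state is a dict: "clock": time; "joint_pos": joint angles; "qvel": joint speeds; "tau": joint torques, N m; "tool_pos": TCP position; "orientation": TCP orientation; "force": force on the tool from outside, world axes, zero at the start; "moment": the same for the moment, N m; "opening": finger opening in m; "gripper_force": force on a finger pad.
Only numpy, scipy, OpenCV 4.12 (cv2) and the standard library are available. Lean on these libraries where they do the work, as an engineer would, in place of code of your own. Each camera call takes 0.05 s, during which the arm holds its last target. There are 200 camera calls.

## Working session

There is one attempt and no reset: what is moved stays moved. The work goes in short steps, Python scripts to look and compute and a tool call to move; the robot and the scene stay as the last step left them, time stands still between calls to the robot, and variables do not carry over. Pictures are saved under pics/ and viewed, at most 16 in all, crops included, and the job is handed in when it is done.

Besides the shell and the picture viewer there is one more tool, called as a command line: name --argument value ..., lists and objects as JSON in quotes. step_arm: Moves the arm, as the interface text tells. Its arguments: {"type":"object","properties":{"moves":{"type":"array","items":{"type":"array","items":{"type":"array","items":{"type":"number"}}}}},"required":["moves"]}

```bash
mkdir -p pics
cat > h.py <<'E'
import numpy as np,cv2
from plant import ctrl,viewer
from scipy.spatial.transform import Rotation as R
def cam(n):
    i=viewer.camera_info(n); o=np.array(i["orientation"],float)
    M=o if o.shape==(3,3) else R.from_euler('xyz',o,degrees=True).as_matrix()
    return np.array(i["camera_matrix"]),np.array(i["eye"]),M
def shot(n):
    c=cam(n); p,d=viewer.snapshot(n); return p,d,c
def ray(c,u,v,z):
    K,e,M=c; r=M@np.linalg.solve(K,[u,v,1.]); return e+r*(z-e[2])/r[2]
def proj(c,P):
    K,e,M=c; q=K@(M.T@(np.array(P)-e)); return q[:2]/q[2]
def pts(c,d):
    K,e,M=c; h,w=d.shape; u,v=np.meshgrid(np.arange(w),np.arange(h))
    q=np.stack([(u-K[0,2])/K[0,0]*d,(v-K[1,2])/K[1,1]*d,d],-1); return q@M.T+e
E
python3 - <<'E'
from h import *
print(viewer.camera_info("top"));print(viewer.camera_info("scene")["orientation"]);print(ctrl.get_obs())
for n in("top","scene"):
    p,d,c=shot(n);cv2.imwrite(f"pics/{n}0.png",p);np.save(f"{n}0.npy",d)
    print(n,proj(c,[.5,0,0]))
E
```

```text
{'camera_matrix': array([[459.03951153,   0.        , 277.21947108],
       [  0.        , 459.03951153, 215.4059698 ],
       [  0.        ,   0.        ,   1.        ]]), 'eye': array([0.26629761, 0.04217442, 1.1793551 ]), 'orientation': array([-1.67269398e+02,  1.15159856e-01, -8.35580540e+01])}
[-129.17886537    0.7721937   131.3737253 ]
{'clock': 0.0, 'joint_pos': array([ 8.72094152e+01,  2.05902841e+01,  6.33392892e-01, -1.88769805e-02,
       -7.01363457e+01, -1.65063206e+01]), 'qvel': array([ 0.07862419,  0.08885284, -0.0297281 ,  0.01779119,  0.04540402,
        0.05235137]), 'tau': array([-4.70285122e-04, -5.82717669e+01,  2.93054473e+01,  6.99723065e+00,
        6.97717478e-03, -1.59897422e-04]), 'tool_pos': array([0.22294037, 0.63659729, 0.2256367 ]), 'orientation': array([ 1.79905563e+02, -9.47865288e-03, -1.93033260e+01]), 'force': array([-1.00223929, -0.57088238, -0.06441876]), 'moment': array([ 0.00415133,  0.03914351, -0.01491246]), 'gripper_force': 0.0, 'opening': 0.08771042622496061}
top [304.17957178 229.92181244]
scene [274.39435773 238.44552345]
```

View pics/top0.png

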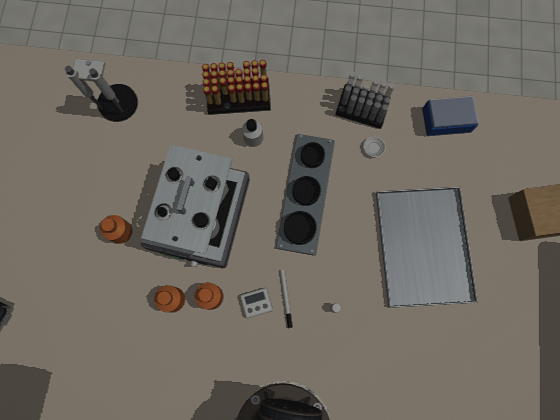

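View pics/scene0.png

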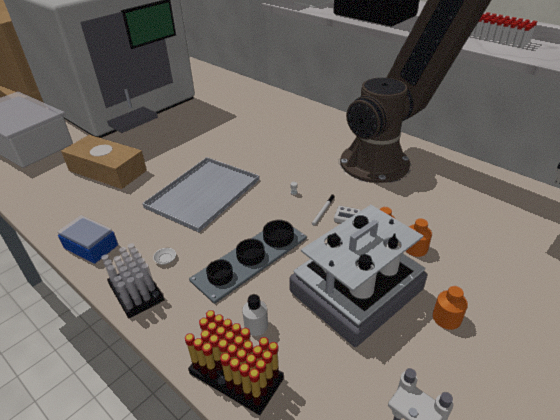

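Top view: the plate lies over the mixer at (190,200), with its handle at (182,193) and dowels at (198,158) and (175,238). Caps show at (174,173), (212,183), (163,211) and (201,220). The cups are at (312,155), (306,190) and (299,228), and the tray is at (426,247).

Possible mix-ups:
- The orange jars at (115,230), (168,298) and (208,296) are not wanted.
- The loose white bottle at (252,130) stands off the mixer, so it is not wanted.
- The bottles I want are the ones under the plate.

Run:
```python
from h import *
p=cv2.imread("pics/top0.png");d=np.load("top0.npy");c=cam("top");P=pts(c,d);u,v=np.meshgrid(np.arange(560),np.arange(420))
def rect(m,n):
    q=P[m][:,:2];r=cv2.minAreaRect((q*1000).astype(np.float32));print(n,m.sum(),r,'z',np.median(P[m][:,2]))
box=lambda a,b,e,f:(u>a)&(u<b)&(v>e)&(v<f)&(d>0)
Z=P[...,2]
def big(m):
    n,l,s,_=cv2.connectedComponentsWithStats(m.astype(np.uint8));return l==1+np.argmax(s[1:,4])
rect(big(box(130,250,140,275)&(Z>.15)&(Z<.172)),'plate')
rect(big(box(130,250,140,275)&(Z>.19)&(Z<.225)),'handle')
rect(big(box(365,485,175,315)&(Z>.01)&(Z<.03)),'tray rim')
rect(big(box(265,340,125,265)&(Z>.004)&(Z<.05)),'deck')
g=cv2.cvtColor(p,cv2.COLOR_BGR2GRAY)
for (a,b) in((312,155),(306,190),(299,228)):
    m=box(a-24,a+24,b-24,b+24)&(Z>.033)&(Z<.05); q=P[m][:,:2]
    (x,y),r=cv2.minEnclosingCircle((q*1000).astype(np.float32)); print('cup',m.sum(),x,y,r)
for n,(a,b) in dict(d1=(198,158),d2=(175,238)).items(): print(n,ray(c,a,b,.175))
k=cv2.resize(p[140:275,125:260],None,fx=4.4,fy=4.4,interpolation=cv2.INTER_CUBIC);cv2.imwrite("pics/crop0.png",k)
```

```text
plate 5568 ((513.1558837890625, 278.9255676269531), (151.2789764404297, 231.00262451171875), 82.8598861694336) z 0.16502318885528566
handle 235 ((513.0746459960938, 278.51934814453125), (13.114411354064941, 78.69589233398438), 81.98158264160156) z 0.20465324929610518
tray rim 732 ((492.8292236328125, -312.14508056640625), (300.5470886230469, 222.82855224609375), 9.744003295898438) z 0.016455086508090577
deck 4648 ((599.7564697265625, 5.8239593505859375), (111.23734283447266, 329.63934326171875), 86.99445343017578) z 0.01390877363657661
cup 175 679.619140625 9.782604217529297 54.76498794555664
cup 193 582.1964111328125 13.132917404174805 54.97372055053711
cup 181 499.318115234375 12.088478088378906 42.20795822143555
d1 [0.60614441 0.26667073 0.175     ]
d2 [0.41510706 0.28931928 0.175     ]
```

View pics/crop0.png

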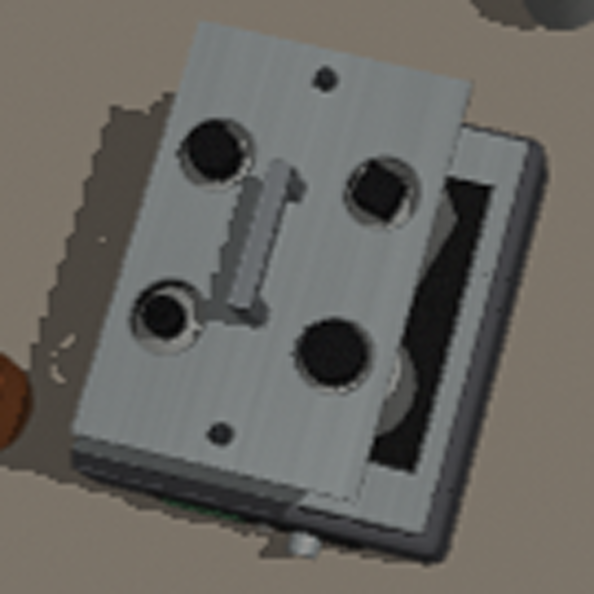

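The close crop shows the caps: dropper (small, with nozzle) at (163,313), wide jar at (332,353), screw cap at (215,152) and square at (380,192). The dowels are at (325,78) and (220,433).

Next I move above the handle.

step_arm --moves '[[[2.9,-3.58,0.24,0.0215,8.7],[2.9,-3.58,0.24,0.0215,8.7],[2.9,-3.58,0.24,0.0215,8.7],[2.9,-3.58,0.24,0.0215,8.7],[2.9,-3.58,0.24,0.0215,8.7],[2.9,-3.58,0.24,0.0215,8.7],[2.9,-3.58,0.24,0.0215,8.7],[2.9,-3.58,0.24,0.0215,8.7],[2.9,-3.58,0.24,0.0215,8.7],[2.9,-3.58,0.24,0.0215,8.7]]]'

```text
clock: 1.1
tool_pos: [0.5138, 0.2773, 0.2505]
orientation: [180.0, 0.0, -6.9]
force: [0.5, -0.1, 0.3]
opening: 0.0871
gripper_force: 0.0
```

Run:
```python
from h import *
o=ctrl.get_obs();p,d,c=shot("wrist");cv2.imwrite("pics/w1.png",p);np.save("w1.npy",d)
print(o["clock"],o["tool_pos"],o["orientation"],c[1]);P=pts(c,d);Z=P[...,2]
m=((Z>.19)&(Z<.215)&(d>0)&(abs(P[...,0]-.513)<.06)&(abs(P[...,1]-.279)<.03)).astype(np.uint8)
n,l,s,_=cv2.connectedComponentsWithStats(m);k=l==1+np.argmax(s[1:,4])
print(cv2.minAreaRect((P[k][:,:2]*1000).astype(np.float32)),np.median(P[k][:,2]))
```

```text
1.1 [0.51377252 0.27733305 0.25051111] [ 1.79993278e+02  1.53497289e-02 -6.91554145e+00] [0.59630385 0.2673781  0.40793977]
((512.34326171875, 277.40185546875), (11.872783660888672, 78.00841522216797), 82.91748046875) 0.20421004189975134
```

View pics/w1.png

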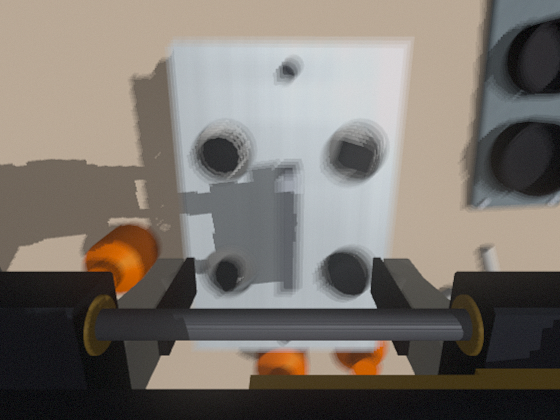

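The wrist view shows the handle at (288,230), centred between the fingers, with nothing in the way of the descent.

step_arm --moves '[[[-0.1,0,-1.5,-0.003,8.7],[0,0,-1.5,0,8.7],[0,0,-1.5,0,7],[0,0,-1.5,0,5],[0,0,-1,0,3],[0,0,0,0,2],[0,0,0,0,0.5],[0,0,0,0,0.5],[0,0,0,0,0.5],[0,0,0,0,0.5]]]'

```text
clock: 2.15
tool_pos: [0.5122, 0.2793, 0.1811]
orientation: [-180.0, -0.0, -7.1]
force: [0.1, 0.3, 0.4]
opening: 0.0288
gripper_force: 0.0
```

step_arm --moves '[[[0,0,0,0,0.5],[0,0,0,0,0.5],[0,0,0,0,0.5],[0,0,0,0,0.5],[0,0,0,0,0.5]]]'

```text
clock: 2.65
tool_pos: [0.5121, 0.2789, 0.1807]
orientation: [180.0, -0.0, -7.1]
force: [-0.1, -1.2, 1.4]
opening: 0.0116
gripper_force: 30.0
```

step_arm --moves '[[[0,0,0.3,0,0.5],[0,0,0.4,0,0.5],[0,0,0.5,0,0.5],[0,0,0.5,0,0.5],[0,0,0.5,0,0.5],[0,0,0.8,0,0.5],[0,0,1,0,0.5],[0,0,1,0,0.5],[0,0,1,0,0.5],[0,0,1,0,0.5]]]'

```text
clock: 3.65
tool_pos: [0.5121, 0.2791, 0.2517]
orientation: [-180.0, -0.0, -7.1]
force: [-0.0, 0.2, -4.3]
opening: 0.0118
gripper_force: 30.0
```

Run:
```python
from h import *
o=ctrl.get_obs();p,d,c=shot("scene");cv2.imwrite("pics/s2.png",p)
print(o["tool_pos"],o["force"],o["moment"])
```

```text
[0.51213451 0.27910559 0.25166425] [-0.01816468  0.24266982 -4.2552453 ] [-0.04216841 -0.0185383  -0.01933822]
```

View pics/s2.png

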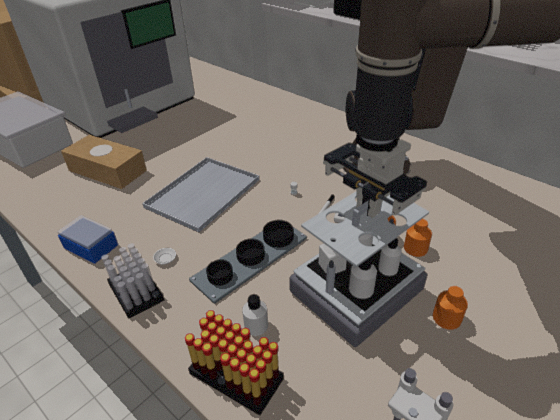

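The plate is up, level and clear of the caps, and the bottles are still standing at (335,258), (362,278) and (390,255). Next I carry it to the tray.

step_arm --moves '[[[0,-1,0.5,0,0.5],[0,-2,0.5,0,0.5],[-0.1,-2.8,0,0.015,0.5],[-0.1,-3,0,0.015,0.5],[-0.1,-3,0,0.015,0.5],[-0.1,-3,0,0.015,0.5],[-0.1,-3,0,0.015,0.5],[-0.1,-3,0,0.015,0.5],[-0.1,-3,0,0.015,0.5],[-0.1,-3,0,0.015,0.5]]]'

```text
clock: 4.7
tool_pos: [0.503, 0.0086, 0.2607]
orientation: [180.0, 0.0, -0.3]
force: [-0.1, -0.6, -3.9]
opening: 0.0118
gripper_force: 30.0
```

step_arm --moves '[[[-0.1,-3,0,0.015,0.5],[-0.1,-3,0,0.015,0.5],[-0.1,-3,0,0.015,0.5],[-0.1,-3,0,0.015,0.5],[-0.1,-3,0,0.015,0.5],[-0.1,-3,0,0.015,0.5],[-0.1,-3,0,0.015,0.5],[-0.1,-3,0,0.015,0.5],[-0.1,-3,0,0.015,0.5],[-0.1,-2.8,0,0.015,0.5]]]'

```text
clock: 5.7
tool_pos: [0.4925, -0.289, 0.2606]
orientation: [-180.0, 0.0, 8.3]
force: [0.3, 0.7, -3.3]
opening: 0.0114
gripper_force: 30.0
```

step_arm --moves '[[[-0.1,-2,0,0.015,0.5],[0,-0.5,0,0.009,0.5],[0,0,0,0,0.5],[0,0,0,0,0.5]]]'

```text
clock: 6.1
tool_pos: [0.4924, -0.3118, 0.2605]
orientation: [-180.0, 0.0, 9.7]
force: [-0.2, 0.9, -4.1]
opening: 0.0116
gripper_force: 30.0
```

Run:
```python
from h import *
o=ctrl.get_obs();p,d,c=shot("top");cv2.imwrite("pics/t3.png",p);np.save("t3.npy",d)
w,dw,cw=shot("wrist");cv2.imwrite("pics/w3.png",w);np.save("w3.npy",dw)
print(o["tool_pos"],o["orientation"],o["force"])
P=pts(c,d);Z=P[...,2]
m=(Z>.215)&(Z<.25)&(d>0)&(P[...,1]<-.15)&(P[...,0]>.3)
print('plate?',cv2.minAreaRect((P[m][:,:2]*1000).astype(np.float32)),m.sum())
P=pts(cw,dw);Z=P[...,2];m=(dw>0)&(Z>.2)&(Z<.26); print('wplate z',np.percentile(Z[m],[5,50,95]),m.sum())
for r in (1,):
    m=(dw>0)&(Z>.010)&(Z<.028); q=P[m]; print('rim',m.sum(),q.min(0),q.max(0))
cv2.imwrite("pics/both3.png",cv2.resize(np.hstack([p[150:330,350:500],cv2.resize(w,(240,180))]),None,fx=2,fy=2))
# mixer bottles & cups from top
T=pts(c,d);Z=T[...,2]
B=(np.hypot(T[...,0]-.512,T[...,1]-.279)<.13)&(Z>.168)&(d>0)
n,l,s,ce=cv2.connectedComponentsWithStats(B.astype(np.uint8))
for i in range(1,n):
    if s[i,4]>8: q=T[l==i]; print('cap',s[i,4],np.median(q,0),q[:,2].max(),ce[i])
```

```text
[ 0.49241435 -0.31175043  0.26048033] [-1.79976310e+02  1.49858262e-02  9.65411044e+00] [-0.21761366  0.87384073 -4.05742533]
plate? ((497.6611328125, -357.3905029296875), (237.89321899414062, 87.0876693725586), 0.8712984919548035) 1704
wplate z [0.2425986  0.24431833 0.24595784] 65451
rim 8758 [ 0.25496702 -0.55974392  0.01000146] [0.6487183  0.02180252 0.02798995]
cap 16 [0.60908819 0.2663719  0.1732853 ] 0.1787767769131734 [198.5 157. ]
cap 120 [0.56113449 0.31593628 0.18029478] 0.1857665449904039 [173.25833333 173.39166667]
cap 105 [0.54975459 0.22746642 0.17844073] 0.18360975475802443 [211.00952381 182.72380952]
cap 70 [0.47101275 0.32720067 0.17659124] 0.1925676950215992 [161.81428571 211.01428571]
cap 171 [0.46234753 0.23926151 0.17749361] 0.18260092482388668 [200.26315789 219.44444444]
cap 17 [0.415002   0.29083697 0.17420081] 0.17675901538353678 [174.64705882 238.        ]
```

View pics/t3.png

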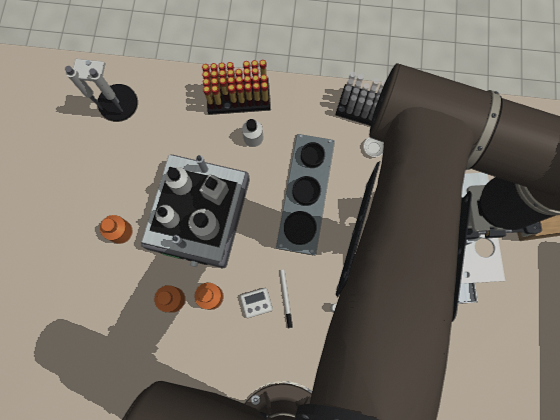

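The top view shows the plate over the tray, partly hidden by the arm, and four undisturbed bottles on the mixer: screw (180,180), square (213,190), dropper (165,215), jar (203,223). Next I lower the plate, slowly at the end.

step_arm --moves '[[[0,0,-1.5,0,0.5],[0,0,-3,0,0.5],[0,0,-3,0,0.5],[0,0,-3,0,0.5],[0,0,-3,0,0.5],[0,0,-3,0,0.5],[0,0,-3,0,0.5],[0,0,-2,0,0.5],[0,0,-1,0,0.5],[0,0,0,0,0.5]]]'

```text
clock: 7.2
tool_pos: [0.4926, -0.3113, 0.0346]
orientation: [-179.9, 0.1, 9.7]
force: [-0.3, -0.7, -4.0]
opening: 0.0117
gripper_force: 30.0
```

step_arm --moves '[[[0,0,-0.3,0,0.5],[0,0,-0.2,0,0.5],[0,0,-0.2,0,0.5],[0,0,-0.1,0,0.5],[0,0,-0.1,0,0.5],[0,0,0,0,0.5]]]'

```text
clock: 7.8
tool_pos: [0.4931, -0.312, 0.0266]
orientation: [180.0, -0.0, 9.7]
force: [0.3, 0.9, -5.0]
opening: 0.0116
gripper_force: 30.0
```

step_arm --moves '[[[0,0,-0.1,0,0.5],[0,0,0,0,0.5]]]'

```text
clock: 8.0
tool_pos: [0.4932, -0.312, 0.0256]
orientation: [180.0, -0.0, 9.7]
force: [-0.4, 0.8, -2.9]
opening: 0.0115
gripper_force: 30.0
```

step_arm --moves '[[[0,0,-0.1,0,0.5],[0,0,0,0,0.5]]]'

```text
clock: 8.2
tool_pos: [0.4934, -0.3123, 0.0249]
orientation: [180.0, -0.0, 9.7]
force: [0.2, -1.3, 0.0]
opening: 0.0117
gripper_force: 30.0
```

Contact is complete: the plate's weight is off the wrist. I release and rise.

step_arm --moves '[[[0,0,-0.03,0,0.5],[0,0,0,0,1.6],[0,0,0,0,2.5],[0,0,0,0,3.5],[0,0,0,0,5],[0,0,0.5,0,6],[0,0,1.5,0,6],[0,0,2.5,0,6],[0,0,3.5,0,6],[0,0,4,0,6]]]'

```text
clock: 9.2
tool_pos: [0.4923, -0.3117, 0.145]
orientation: [-179.9, 0.1, 9.7]
force: [0.5, 0.0, -0.1]
opening: 0.0601
gripper_force: 0.0
```

Run:
```python
from h import *
o=ctrl.get_obs();w,dw,cw=shot("wrist");cv2.imwrite("pics/w4.png",w);np.save("w4.npy",dw);print(o["tool_pos"],o["orientation"],cw[1])
P=pts(cw,dw);Z=P[...,2];m=(dw>0)&(Z>.007)&(Z<.0115)&(abs(P[...,0]-.493)<.125)&(abs(P[...,1]+.312)<.09)
print('plate',cv2.minAreaRect((P[m][:,:2]*1000).astype(np.float32)),np.percentile(Z[m],[2,50,98]))
m=(dw>0)&(Z>.045)&(Z<.052)&(abs(P[...,0]-.493)<.06)&(abs(P[...,1]+.312)<.03)
print('handle',cv2.minAreaRect((P[m][:,:2]*1000).astype(np.float32)),np.median(Z[m]))
```

```text
[ 0.49228376 -0.31168742  0.14499196] [-1.79947497e+02  1.03419941e-01  9.69149503e+00] [ 0.57449955 -0.29761844  0.30230085]
plate ((496.97760009765625, -312.0152587890625), (241.9890899658203, 179.97410583496094), 0.011369191110134125) [0.00716984 0.0083646  0.0098168 ]
handle ((493.63848876953125, -312.38104248046875), (78.055908203125, 11.780937194824219), 9.662752151489258) 0.048267681622167935
```

View pics/w4.png

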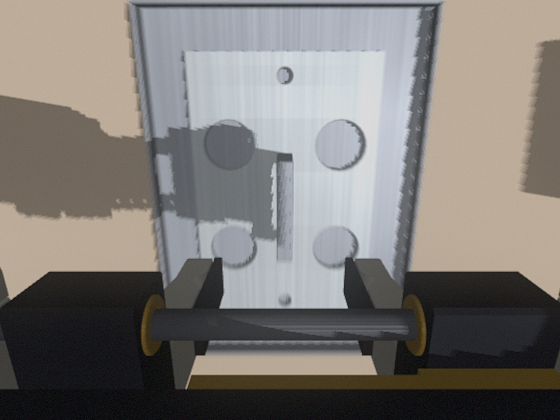

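The wrist view shows the plate lying flat in the tray, aligned, with even margins: plate edges at columns 186 and 385, tray walls near 140 and 425. On the way back I stop over the cups to measure them.

step_arm --moves '[[[0,0,3,0,5],[0,2,3,0,5],[0,4,3,-0.02,5],[0.1,4,3,-0.02,5],[0.1,4,0,-0.02,5],[0.1,4,0,-0.02,5],[0.1,4,0,-0.02,5],[0.1,4,0,-0.02,5],[0.1,4,0,-0.02,5],[0,1.7,0,-0.02,5]]]'

```text
clock: 10.25
tool_pos: [0.499, 0.0077, 0.2647]
orientation: [-180.0, -0.1, 0.6]
force: [-1.0, -0.5, 0.2]
opening: 0.0501
gripper_force: 0.0
```

step_arm --moves '[[[0,0,0,0,5],[0,0,0,0,5]]]'

```text
clock: 10.45
tool_pos: [0.499, 0.0052, 0.2644]
orientation: [-180.0, -0.0, 0.6]
force: [-1.5, -1.0, -0.1]
opening: 0.0497
gripper_force: 0.0
```

Run:
```python
from h import *
o=ctrl.get_obs();w,d,c=shot("wrist");cv2.imwrite("pics/w5.png",w);np.save("w5.npy",d);print(o["tool_pos"],o["orientation"],c[1])
np.savez("c5.npz",K=c[0],e=c[1],M=c[2])
P=pts(c,d);Z=P[...,2]
m=(d>0)&(Z>.034)&(Z<.047)&(P[...,0]>.42)&(P[...,0]<.78)&(abs(P[...,1]-.006)<.055)
n,l,s,ce=cv2.connectedComponentsWithStats(cv2.dilate(m.astype(np.uint8),np.ones((3,3))))
for i in range(1,n):
    k=(l==i)&m
    if k.sum()<100: continue
    q=P[k][:,:2]; A=np.c_[2*q,np.ones(len(q))]
    s_=np.linalg.lstsq(A,(q**2).sum(1),rcond=None)[0]; print('cup',k.sum(),s_[:2],'r mid',np.sqrt(s_[2]+s_[0]**2+s_[1]**2),'zmed',np.median(Z[k]),ce[i])
```

```text
[0.49895814 0.00517915 0.26444458] [-1.79999608e+02 -1.23615733e-02  6.21624588e-01] [0.58201415 0.00617782 0.42189988]
cup 161 [ 0.68335056 -0.00249748] r mid 0.016793610811748096 zmed 0.03897377247009903 [293.50900901   2.73873874]
cup 973 [0.59833453 0.00439724] r mid 0.034581461921040724 zmed 0.03916552652720379 [285.12871928  78.83958603]
cup 927 [0.49920126 0.01101655] r mid 0.03958917713095699 zmed 0.03896405831305544 [277.69900332 176.62458472]
```

View pics/w5.png

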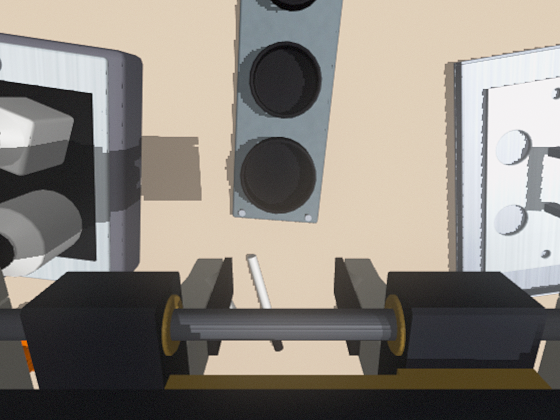

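The wrist view shows the large cup at (277,176), the medium cup at (285,78) and the small cup beyond the top edge at (293,2). Next I go over the mixer and locate the caps.

step_arm --moves '[[[-0.3,2,0,-0.013,5],[-0.3,3.3,0,-0.015,5],[-0.3,3.5,0,-0.015,5],[-0.3,3.5,0,-0.015,5],[-0.3,3.5,0,-0.015,5],[-0.3,3.5,0,-0.015,5],[-0.3,3.5,0,-0.015,5],[-0.4,3.2,0,-0.015,5],[-0.4,2,0,-0.015,5],[0,0,0,0,5]]]'

```text
clock: 11.5
tool_pos: [0.4703, 0.286, 0.2638]
orientation: [180.0, 0.0, -7.1]
force: [0.5, -1.0, -0.9]
opening: 0.0498
gripper_force: 0.0
```

step_arm --moves '[[[0,0,0,0,5],[0,0,0,0,5]]]'

```text
clock: 11.7
tool_pos: [0.4704, 0.2838, 0.2643]
orientation: [180.0, 0.0, -7.1]
force: [0.0, 0.0, 0.9]
opening: 0.0497
gripper_force: 0.0
```

```bash
cat > caps.py <<'E'
from h import *
import sys
o=ctrl.get_obs();w,d,c=shot("wrist");cv2.imwrite("pics/%s.png"%sys.argv[1],w);print(o["tool_pos"],o["orientation"])
P=pts(c,d);Z=P[...,2]
m=(d>0)&(Z>.158)&(Z<.2)&(abs(P[...,0]-.512)<.08)&(abs(P[...,1]-.279)<.08)&(w.max(2)<90)
n,l,s,ce=cv2.connectedComponentsWithStats(m.astype(np.uint8))
for i in range(1,n):
    k=(l==i)
    if k.sum()<80: continue
    zt=np.percentile(Z[k],80); q=P[k&(Z>zt-.004)]
    (x,y),r=cv2.minEnclosingCircle((q[:,:2]*1000).astype(np.float32))
    print('cap',k.sum(),(x,y),'r',r,'ztop',zt,Z[k].max(),ce[i])
E
python3 caps.py w6
```

```text
[0.4704348  0.28383335 0.26426093] [ 1.79988365e+02  3.13724443e-03 -7.14861441e+00]
cap 1406 (562.4392700195312, 316.2342529296875) r 13.44937515258789 ztop 0.1808867223904235 0.18235160252843086 [217.02560455  90.58677098]
cap 1245 (550.5380859375, 227.98587036132812) r 14.064678192138672 ztop 0.1787107128965574 0.18031079512437392 [351.55100402  92.13172691]
cap 1617 (463.9517517089844, 239.44129943847656) r 15.924673080444336 ztop 0.1777075035535051 0.1792604853028113 [343.37600495 216.18058132]
cap 711 (472.8781433105469, 328.1108703613281) r 5.286823272705078 ztop 0.1815310633602697 0.19251929967707393 [224.13642757 218.02672293]
```

View pics/w6.png

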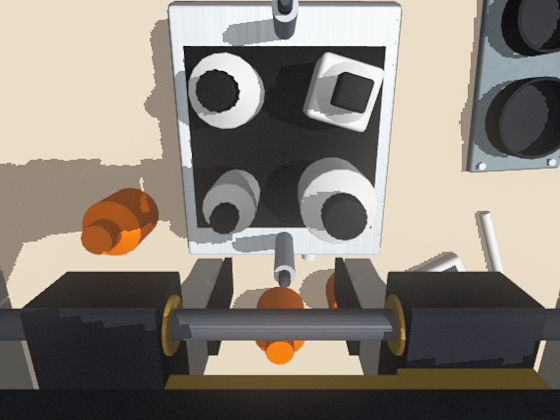

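The wrist view shows screw cap (217,90), square cap (351,92), jar cap (343,216) and dropper cap (224,218). I take the dropper first, gripping its cap from above.

step_arm --moves '[[[0.1,2.2,0,0,5],[0.1,2.2,0,0,5],[0,0,-1.5,0,5],[0,0,-2,0,5],[0,0,-2,0,5],[0,0,-2,0,5],[0,0,-1.9,0,4.5],[0,0,-1,0,4],[0,0,0,0,3.5],[0,0,0,0,3]]]'

```text
clock: 12.75
tool_pos: [0.4725, 0.3297, 0.1608]
orientation: [-180.0, -0.0, -7.1]
force: [-0.6, 0.6, -0.6]
opening: 0.0328
gripper_force: 0.0
```

step_arm --moves '[[[0,0,0,0,1],[0,0,0,0,1],[0,0,0,0,1],[0,0,0,0,1],[0,0,0,0,1]]]'

```text
clock: 13.25
tool_pos: [0.4725, 0.3292, 0.1612]
orientation: [-179.9, -0.1, -7.1]
force: [-0.3, -1.9, 5.3]
opening: 0.019
gripper_force: 30.0
```

step_arm --moves '[[[0,0,0.3,0,1],[0,0,0.5,0,1],[0,0,0.7,0,1],[0,0,0.5,0,1],[0,0,0,0,1],[0,0,0,0,1]]]'

```text
clock: 13.85
tool_pos: [0.472, 0.3291, 0.1804]
orientation: [-180.0, -0.0, -7.1]
force: [0.2, -1.0, -0.6]
opening: 0.0191
gripper_force: 30.0
```

Run:
```python
from h import *
o=ctrl.get_obs();print(o["tool_pos"],o["force"],o["moment"],o["opening"])
p,d,c=shot("scene");w,_,_=shot("wrist")
k=np.hstack([cv2.resize(p[170:340,270:450],(425,400)),cv2.resize(w[:320],(375,400))]);cv2.imwrite("pics/s7.png",k)
```

```text
[0.47203314 0.32910632 0.1803622 ] [ 0.18657743 -1.04668277 -0.61915956] [-0.03653126  0.03334684  0.03249458] 0.01910180202445765
```

View pics/s7.png

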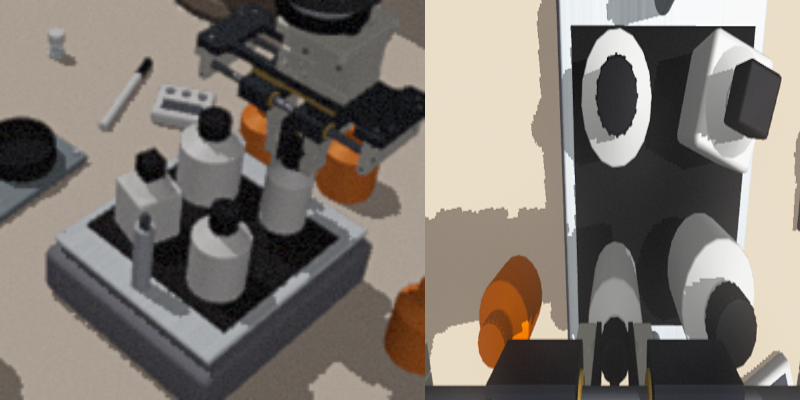

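The view shows the dropper clear of the platform, hanging between the fingers at (285,195), with the others standing. I carry it over the deck and recheck the small cup from nearby.

step_arm --moves '[[[0,0,2,0,1],[0,0,3,0,1],[0,0,3,0,1],[0,0,3,0,1],[0.8,-2,0,0,1],[1,-2.8,0,0,1],[1.1,-3,0,0,1],[1.1,-3,0,0,1],[1.1,-3,0,0,1],[1.1,-3,0,0,1]]]'

```text
clock: 14.95
tool_pos: [0.5342, 0.1598, 0.29]
orientation: [180.0, 0.0, -7.1]
force: [1.0, -0.3, -1.6]
opening: 0.0187
gripper_force: 30.0
```

step_arm --moves '[[[1.1,-3,0,0,1],[1.1,-3,0,0,1],[1.1,-3,0,0,1],[1.1,-3,0,0,1],[1.1,-2.5,0,0,1],[0.8,-1.5,0,0,1],[0.3,-0.3,0,0,1],[0,0,0,0,1],[0,0,0,0,1]]]'

```text
clock: 15.85
tool_pos: [0.5999, -0.0013, 0.29]
orientation: [-180.0, 0.0, -7.1]
force: [-0.2, -0.2, -1.6]
opening: 0.0193
gripper_force: 30.0
```

```bash
cat > cups.py <<'E'
from h import *
import sys
o=ctrl.get_obs();w,d,c=shot("wrist");cv2.imwrite("pics/%s.png"%sys.argv[1],w);print(o["tool_pos"],o["orientation"],o["force"])
P=pts(c,d);Z=P[...,2]
m=(d>0)&(Z>.034)&(Z<.047)&(P[...,0]>.42)&(P[...,0]<.78)&(abs(P[...,1]-.004)<.06)
n,l,s,ce=cv2.connectedComponentsWithStats(cv2.dilate(m.astype(np.uint8),np.ones((3,3))))
for i in range(1,n):
    k=(l==i)&m
    if k.sum()<100: continue
    q=P[k][:,:2]; s_=np.linalg.lstsq(np.c_[2*q,np.ones(len(q))],(q**2).sum(1),rcond=None)[0]
    print('cup',k.sum(),s_[:2],'r mid',np.sqrt(s_[2]+s_[0]**2+s_[1]**2),'z',np.median(Z[k]),ce[i])
E
python3 cups.py w8
```

```text
[ 0.59987522 -0.0012957   0.29004221] [-1.79995244e+02  2.39375045e-02 -7.07221499e+00] [-0.21662674 -0.17944484 -1.62833497]
cup 705 [ 0.69802923 -0.00237669] r mid 0.029622483551219252 z 0.03921393245988236 [272.89509888  82.27515047]
cup 576 [0.59890374 0.004176  ] r mid 0.03461192781455258 z 0.03906752193417362 [277.77822991 167.85757884]
```

View pics/w8.png

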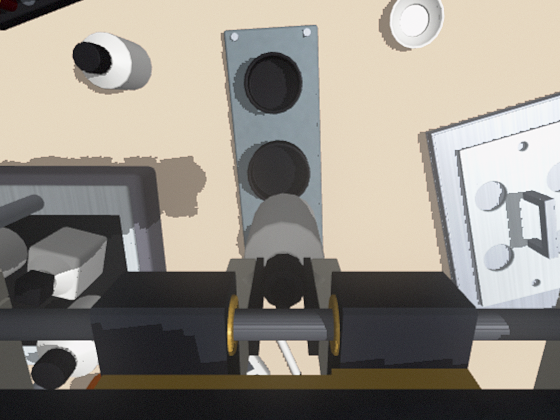

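The wrist view shows the bottle hanging upright at (283,260) and the small cup at (272,82).

step_arm --moves '[[[1.8,0,0,0,1],[3,-0.1,0,0,1],[3,0,0,0,1],[2,0,0,0,1],[0,0,-2,0,1],[0,0,-3.5,0,1],[0,0,-4,0,1],[0,0,-3.5,0,1],[0,0,-2,0,1],[0,0,0,0,1]]]'

```text
clock: 16.9
tool_pos: [0.6957, -0.0022, 0.1366]
orientation: [179.9, 0.4, -7.0]
force: [0.4, 0.1, -0.6]
opening: 0.0192
gripper_force: 30.0
```

step_arm --moves '[[[0,0,-1,0,1],[0,0,-1,0,1],[0,0,-0.8,0,1],[0,0,-0.6,0,1],[0,0,-0.3,0,1],[0,0,-0.3,0,1],[0,0,0,0,1]]]'

```text
clock: 17.6
tool_pos: [0.698, -0.003, 0.1]
orientation: [180.0, 0.0, -7.1]
force: [-0.3, 0.5, -1.5]
opening: 0.0188
gripper_force: 30.0
```

step_arm --moves '[[[0,0,-0.3,0,1],[0,0,-0.2,0,1],[0,0,-0.1,0,1],[0,0,-0.1,0,1],[0,0,0,0,1]]]'

```text
clock: 18.1
tool_pos: [0.698, -0.003, 0.0931]
orientation: [180.0, 0.0, -7.1]
force: [-0.3, -0.2, -0.3]
opening: 0.0191
gripper_force: 30.0
```

step_arm --moves '[[[0,0,-0.1,0,1],[0,0,0,0,1]]]'

```text
clock: 18.3
tool_pos: [0.6982, -0.003, 0.0923]
orientation: [180.0, -0.0, -7.1]
force: [-1.0, 0.8, -1.4]
opening: 0.0191
gripper_force: 30.0
```

step_arm --moves '[[[0,0,-0.1,0,1],[0,0,0,0,1]]]'

```text
clock: 18.5
tool_pos: [0.6986, -0.0031, 0.0922]
orientation: [180.0, -0.1, -7.1]
force: [-1.3, -0.7, 4.0]
opening: 0.0193
gripper_force: 30.0
```

step_arm --moves '[[[0,0,-0.1,0,1],[0,0,0,0,1]]]'

```text
clock: 18.7
tool_pos: [0.699, -0.0032, 0.0922]
orientation: [180.0, -0.1, -7.1]
force: [-2.4, -0.9, 10.2]
opening: 0.0192
gripper_force: 30.0
```

Contact at 0.092 m, which matches the cup floor. I back off by 1 mm, release and rise.

step_arm --moves '[[[0,0,0.1,0,1],[0,0,0,0,2.3],[0,0,0,0,2.8],[0,0,0,0,3.5],[0,0,0,0,4],[0,0,1,0,4.5],[0,0,2,0,5],[0,0,3,0,5],[0,0,4,0,5],[0,0,4,0,5]]]'

```text
clock: 19.7
tool_pos: [0.6978, -0.0031, 0.2332]
orientation: [180.0, 0.0, -7.1]
force: [0.8, 0.4, -0.2]
opening: 0.0501
gripper_force: 0.0
```

step_arm --moves '[[[-0.8,2,3,0,5],[-1.1,3,1,0,5],[-1.3,3.4,0,0,5],[-1.3,3.4,0,0,5],[-1.3,3.4,0,0,5],[-1.3,3.4,0,0,5],[-1.3,3.4,0,0,5],[-1.3,3.4,0,0,5],[-1.3,3.4,0,0,5],[-1.1,2.2,0,0,5]]]'

```text
clock: 20.7
tool_pos: [0.5762, 0.3091, 0.272]
orientation: [-180.0, -0.0, -7.0]
force: [0.7, -0.5, 0.1]
opening: 0.05
gripper_force: 0.0
```

step_arm --moves '[[[-1.3,0.4,0,0,5],[-1.3,0.4,0,0,5],[0,0,0,0,5],[0,0,0,0,5]]]'

```text
clock: 21.1
tool_pos: [0.551, 0.3144, 0.272]
orientation: [-180.0, -0.0, -7.1]
force: [0.9, 0.2, 0.8]
opening: 0.0505
gripper_force: 0.0
```

```bash
python3 caps.py w9
python3 - <<'E'
from h import *
p,d,c=shot("top");P=pts(c,d);Z=P[...,2]
w=cv2.imread("pics/w9.png")
cv2.imwrite("pics/t9.png",np.hstack([cv2.resize(p[120:265,140:345],(480,340)),cv2.resize(w[:320],(320,340))]))
m=(d>0)&(Z>.105)&(Z<.13)&(np.hypot(P[...,0]-.698,P[...,1]+.002)<.05);print(m.sum(),np.median(P[m],0),Z[m].max())
E
```

```text
[0.55103423 0.3144394  0.27202462] [-1.79964788e+02 -4.07992946e-02 -7.09566841e+00]
cap 1084 (563.400146484375, 316.5770263671875) r 13.142037391662598 ztop 0.18074054547236462 0.18226414376857994 [278.57195572 197.43450185]
cap 1074 (550.719970703125, 227.32078552246094) r 14.514931678771973 ztop 0.17855667078999068 0.18041754110907413 [396.55121043 198.38826816]
45 [ 0.69671486 -0.00091439  0.10858169] 0.12301438162943445
```

View pics/t9.png

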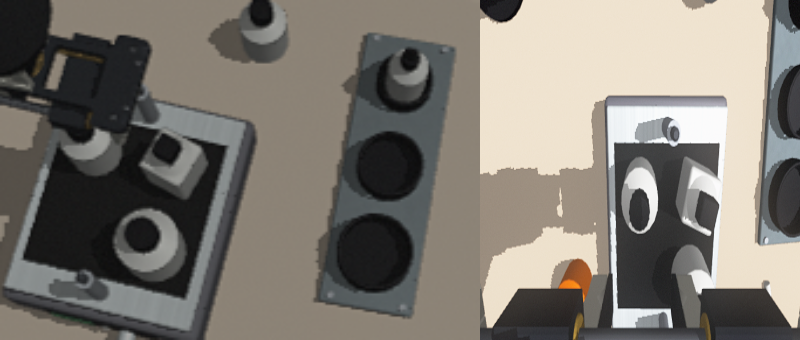

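The top view shows the dropper standing upright in the small cup, nozzle top at z 0.123 as expected, with the square bottle undisturbed. The screw-cap bottle is next.

step_arm --moves '[[[0.6,0.1,0,0,5],[0.6,0.1,-1,0,5],[0,0,-2,0,5],[0,0,-2.5,0,5],[0,0,-2,0,5],[0,0,-1.5,0,5],[0,0,-1,0,4.5],[0,0,-1,0,4],[0,0,0,0,3.5],[0,0,0,0,3.5]]]'

```text
clock: 22.2
tool_pos: [0.5634, 0.3171, 0.1615]
orientation: [-180.0, -0.0, -7.1]
force: [-0.1, 0.6, -0.2]
opening: 0.0357
gripper_force: 0.0
```

step_arm --moves '[[[0,0,0,0,1.5],[0,0,0,0,1.5],[0,0,0,0,1.5],[0,0,0,0,1.5],[0,0,0,0,1.5]]]'

```text
clock: 22.7
tool_pos: [0.5634, 0.3172, 0.1621]
orientation: [-180.0, -0.1, -7.1]
force: [0.4, -0.6, 4.7]
opening: 0.0253
gripper_force: 30.0
```

step_arm --moves '[[[0,0,0.3,0,1.5],[0,0,0.7,0,1.5],[0,0,1,0,1.5],[0,0,2,0,1.5],[0,0,3,0,1.5],[0,0,3,0,1.5],[0,0,2.5,0,1.5],[0,0,0.5,0,1.5],[0,0,0,0,1.5],[0,0,0,0,1.5]]]'

```text
clock: 23.7
tool_pos: [0.5624, 0.3168, 0.29]
orientation: [179.9, 0.1, -7.1]
force: [-0.7, 1.3, -2.6]
opening: 0.025
gripper_force: 30.0
```

step_arm --moves '[[[0.3,-1.5,0,0,1.5],[0.3,-3,0,0,1.5],[0.3,-3.3,0,0,1.5],[0.4,-3.5,0,0,1.5],[0.4,-3.5,0,0,1.5],[0.4,-3.5,0,0,1.5],[0.4,-3.5,0,0,1.5],[0.4,-3.5,0,0,1.5],[0.4,-3,0,0,1.5],[0.2,-2,0,0,1.5]]]'

```text
clock: 24.7
tool_pos: [0.5974, 0.0113, 0.29]
orientation: [179.9, 0.1, -7.2]
force: [-0.9, 0.8, -1.8]
opening: 0.0255
gripper_force: 30.0
```

step_arm --moves '[[[0.1,-1,0,0,1.5],[0,0,0,0,1.5],[0,0,0,0,1.5]]]'

```text
clock: 25.0
tool_pos: [0.5988, 0.0041, 0.2906]
orientation: [180.0, 0.1, -7.1]
force: [-0.2, 0.1, -2.1]
opening: 0.025
gripper_force: 30.0
```

```bash
python3 cups.py w10
python3 - <<'E'
from h import *
p,d,c=shot("scene");w=cv2.imread("pics/w10.png")
cv2.imwrite("pics/s10.png",np.hstack([cv2.resize(p[120:320,180:430],(440,352)),cv2.resize(w[:352],(360,352))]))
E
```

```text
[0.59880372 0.00406756 0.29062419] [ 1.79990328e+02  5.52000567e-02 -7.12013155e+00] [-0.21048583  0.14964867 -2.08933527]
cup 714 [ 0.69808806 -0.00234165] r mid 0.029654932542661484 z 0.03911084398787171 [277.74444444  80.2965812 ]
cup 523 [0.59892397 0.00420876] r mid 0.03461182239726432 z 0.03905847130322582 [282.74916013 163.54983203]
```

View pics/s10.png

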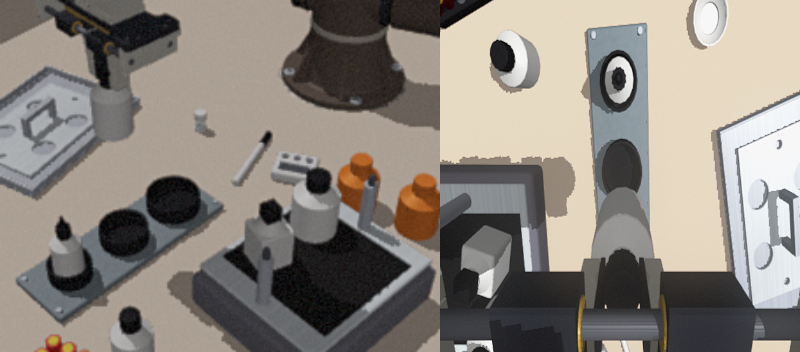

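The screw bottle hangs upright directly above the medium cup, and the dropper stands centred in its cup. I lower it.

step_arm --moves '[[[0,0,-2,0,1.5],[0,0,-3,0,1.5],[0,0,-3,0,1.5],[0,0,-3,0,1.5],[0,0,-3,0,1.5],[0,0,-2,0,1.5],[0,0,-1,0,1.5],[0,0,-1,0,1.5],[0,0,-0.7,0,1.5],[0,0,-0.3,0,1.5]]]'

```text
clock: 26.1
tool_pos: [0.5992, 0.0043, 0.1012]
orientation: [-180.0, -0.0, -7.1]
force: [-0.2, 1.0, -2.3]
opening: 0.025
gripper_force: 30.0
```

step_arm --moves '[[[0,0,-0.2,0,1.5],[0,0,-0.2,0,1.5],[0,0,-0.1,0,1.5],[0,0,0,0,1.5],[0,0,0,0,1.5]]]'

```text
clock: 26.6
tool_pos: [0.5992, 0.004, 0.0965]
orientation: [-180.0, -0.0, -7.1]
force: [-0.2, -0.4, -2.1]
opening: 0.0256
gripper_force: 30.0
```

step_arm --moves '[[[0,0,-0.1,0,1.5],[0,0,0,0,1.5]]]'

```text
clock: 26.8
tool_pos: [0.599, 0.004, 0.0952]
orientation: [-180.0, 0.0, -7.1]
force: [-0.3, -0.1, -1.3]
opening: 0.0252
gripper_force: 30.0
```

step_arm --moves '[[[0,0,-0.1,0,1.5],[0,0,0,0,1.5],[0,0,-0.1,0,1.5],[0,0,0,0,1.5]]]'

```text
clock: 27.2
tool_pos: [0.5991, 0.004, 0.0932]
orientation: [180.0, -0.0, -7.1]
force: [0.6, -0.0, -1.6]
opening: 0.0254
gripper_force: 30.0
```

step_arm --moves '[[[0,0,-0.1,0,1.5],[0,0,0,0,1.5]]]'

```text
clock: 27.4
tool_pos: [0.5995, 0.0039, 0.0931]
orientation: [180.0, -0.1, -7.1]
force: [-1.3, -0.9, 5.3]
opening: 0.0251
gripper_force: 30.0
```

step_arm --moves '[[[0,0,0.05,0,1.5],[0,0,0,0,2.9],[0,0,0,0,3.4],[0,0,0,0,4],[0,0,0,0,4.5],[0,0,1,0,5],[0,0,2,0,6],[0,0,3.5,0,6],[0,0,4,0,6],[0,0,4,0,6]]]'

```text
clock: 28.4
tool_pos: [0.5988, 0.0039, 0.24]
orientation: [180.0, -0.0, -7.1]
force: [1.4, 0.2, 0.1]
opening: 0.0601
gripper_force: 0.0
```

step_arm --moves '[[[-1,1.5,2,0,6],[-1.8,2.7,1,0,6],[-2,3,0,0,6],[-2,3,0,0,6],[-2,3,0,0,6],[-2,3,0,0,6],[-2,3,0,0,6],[-1.7,2.5,0,0,6],[-1,1.8,0,0,6],[0,0,0,0,6]]]'

```text
clock: 29.4
tool_pos: [0.4431, 0.2408, 0.2688]
orientation: [-179.9, -0.0, -6.9]
force: [0.4, -0.7, 0.3]
opening: 0.0598
gripper_force: 0.0
```

step_arm --moves '[[[0,0,0,0,6],[0,0,0,0,6]]]'

```text
clock: 29.6
tool_pos: [0.4443, 0.2386, 0.2681]
orientation: [-180.0, -0.0, -7.1]
force: [1.0, 0.8, 0.3]
opening: 0.0596
gripper_force: 0.0
```

```bash
python3 caps.py w11
python3 - <<'E'
from h import *
p,d,c=shot("top");P=pts(c,d);Z=P[...,2];cv2.imwrite("pics/t11.png",p)
for a in((.698,-.002),(.599,.004)):
    m=(d>0)&(Z>.10)&(Z<.13)&(np.hypot(P[...,0]-a[0],P[...,1]-a[1])<.04);print(m.sum(),np.median(P[m],0),Z[m].max() if m.any() else 0)
E
```

```text
[0.44429081 0.23861292 0.26811632] [-1.79987468e+02 -1.41550812e-02 -7.10931548e+00]
cap 1220 (550.1273193359375, 227.80596923828125) r 14.43984317779541 ztop 0.17890402954814494 0.18096424381112233 [279.63934426  59.8852459 ]
cap 1568 (463.4742736816406, 239.14443969726562) r 15.886947631835938 ztop 0.17777547857073803 0.17954953264727452 [279.30165816 188.87372449]
53 [ 0.69593684 -0.00184738  0.10741723] 0.12389825631549845
96 [0.59690329 0.00505285 0.11111517] 0.1164276982918131
```

step_arm --moves '[[[1,0.1,0,0,6],[0.9,0,-1,0,6],[0,0,-2,0,5.5],[0,0,-2.5,0,5.5],[0,0,-2,0,5.5],[0,0,-1.5,0,5.5],[0,0,-1,0,5],[0,0,-0.6,0,4.5],[0,0,0,0,4],[0,0,0,0,4]]]'

```text
clock: 30.7
tool_pos: [0.4635, 0.2402, 0.1622]
orientation: [-180.0, -0.0, -7.1]
force: [-0.1, 0.2, -0.9]
opening: 0.0409
gripper_force: 0.0
```

step_arm --moves '[[[0,0,0,0,2],[0,0,0,0,2],[0,0,0,0,2],[0,0,0,0,2],[0,0,0,0,2]]]'

```text
clock: 31.2
tool_pos: [0.4634, 0.24, 0.1624]
orientation: [-180.0, -0.0, -7.1]
force: [0.8, -2.1, 5.7]
opening: 0.0313
gripper_force: 30.0
```

step_arm --moves '[[[0,0,0.3,0,2],[0,0,0.7,0,2],[0,0,1,0,2],[0,0,2,0,2],[0,0,3,0,2],[0,0,3,0,2],[0,0,2.5,0,2],[0,0,0.5,0,2],[0,0,0,0,2],[0,0,0,0,2]]]'

```text
clock: 32.2
tool_pos: [0.4624, 0.2397, 0.2905]
orientation: [179.9, 0.1, -7.1]
force: [-0.3, -0.3, -2.7]
opening: 0.031
gripper_force: 30.0
```

step_arm --moves '[[[0.2,-1.5,0,0,2],[0.5,-2.8,0,0,2],[0.5,-3,0,0,2],[0.5,-3,0,0,2],[0.5,-3,0,0,2],[0.5,-3,0,0,2],[0.5,-2.8,0,0,2],[0.4,-2.2,0,0,2],[0.1,-1.6,0,0,2],[0,0,0,0,2]]]'

```text
clock: 33.2
tool_pos: [0.4993, 0.0088, 0.2905]
orientation: [179.9, 0.1, -7.2]
force: [-0.2, 0.3, -2.2]
opening: 0.0311
gripper_force: 30.0
```

step_arm --moves '[[[0,0,0,0,2],[0,0,0,0,2]]]'

```text
clock: 33.4
tool_pos: [0.4998, 0.0112, 0.2913]
orientation: [180.0, 0.0, -7.1]
force: [-0.6, -0.7, -2.5]
opening: 0.0312
gripper_force: 30.0
```

```bash
python3 cups.py w12
python3 - <<'E'
from h import *
p,d,c=shot("scene");w=cv2.imread("pics/w12.png")
cv2.imwrite("pics/s12.png",np.hstack([cv2.resize(p[120:320,180:430],(440,352)),cv2.resize(w[:352],(360,352))]))
E
```

```text
[0.49980678 0.0112464  0.29127442] [ 1.79988155e+02  4.38758670e-02 -7.08861727e+00] [-0.55607446 -0.68551442 -2.53400311]
cup 245 [ 0.69427148 -0.00185105] r mid 0.026916915761565942 z 0.03905328141217057 [272.73190349   6.84986595]
cup 848 [0.59826216 0.0044033 ] r mid 0.03458842438395081 z 0.03914485963390857 [278.16981132  80.79100145]
cup 534 [0.49920633 0.01099259] r mid 0.03956836927718879 z 0.03914319945033559 [283.03417861 158.62954796]
```

View pics/s12.png

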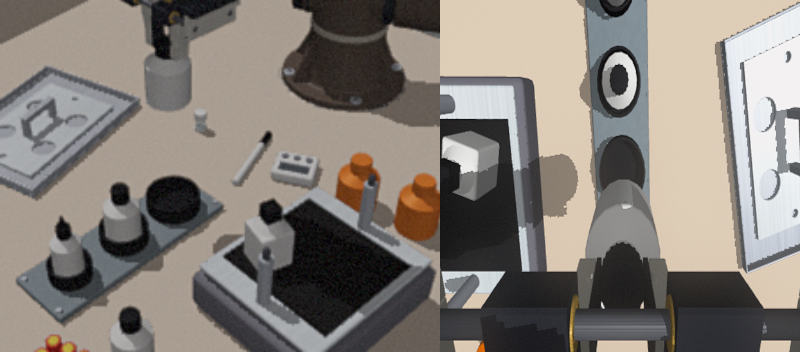

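The jar hangs upright over the large cup, the other two bottles stand in their cups, and the square bottle is in place. I lower the jar.

step_arm --moves '[[[0,0,-2,0,2],[0,0,-3,0,2],[0,0,-3,0,2],[0,0,-3,0,2],[0,0,-3,0,2],[0,0,-2,0,2],[0,0,-1,0,2],[0,0,-1,0,2],[0,0,-0.7,0,2],[0,0,-0.3,0,2]]]'

```text
clock: 34.5
tool_pos: [0.5003, 0.0112, 0.1016]
orientation: [-180.0, -0.0, -7.1]
force: [0.4, -0.6, -1.8]
opening: 0.0309
gripper_force: 30.0
```

step_arm --moves '[[[0,0,-0.2,0,2],[0,0,-0.2,0,2],[0,0,-0.2,0,2],[0,0,0,0,2],[0,0,-0.1,0,2],[0,0,0,0,2]]]'

```text
clock: 35.1
tool_pos: [0.5001, 0.011, 0.0948]
orientation: [-180.0, -0.0, -7.1]
force: [0.2, -0.2, -2.8]
opening: 0.0309
gripper_force: 30.0
```

step_arm --moves '[[[0,0,-0.1,0,2],[0,0,0,0,2]]]'

```text
clock: 35.3
tool_pos: [0.5, 0.011, 0.0937]
orientation: [-180.0, 0.0, -7.1]
force: [-0.6, -0.6, -1.9]
opening: 0.0309
gripper_force: 30.0
```

step_arm --moves '[[[0,0,-0.1,0,2],[0,0,0,0,2]]]'

```text
clock: 35.5
tool_pos: [0.5005, 0.0109, 0.0934]
orientation: [180.0, -0.1, -7.1]
force: [-2.0, -1.2, 4.2]
opening: 0.0311
gripper_force: 30.0
```

step_arm --moves '[[[0,0,-0.05,0,2],[0,0,0,0,2]]]'

```text
clock: 35.7
tool_pos: [0.5007, 0.0108, 0.0934]
orientation: [180.0, -0.1, -7.1]
force: [-2.9, -1.3, 8.6]
opening: 0.0311
gripper_force: 30.0
```

The jar is seated. I release, rise, move aside and check.

step_arm --moves '[[[0,0,0.08,0,2],[0,0,0,0,3.5],[0,0,0,0,4],[0,0,0,0,4.5],[0,0,0,0,5],[0,0,1,0,6],[0,0,2,0,6],[0,0,3.5,0,6],[0,0,4,0,6],[0,0,4,0,6]]]'

```text
clock: 36.7
tool_pos: [0.4998, 0.0109, 0.2403]
orientation: [180.0, -0.0, -7.1]
force: [0.6, 0.7, 0.1]
opening: 0.0599
gripper_force: 0.0
```

step_arm --moves '[[[-0.5,0,2,0,6],[-1,0,2,0,6],[-1.5,0,1,0,6],[-1.5,0,0,0,6],[-1,0,0,0,6],[0,0,0,0,6],[0,0,0,0,6],[0,0,0,0,6]]]'

```text
clock: 37.5
tool_pos: [0.4453, 0.0111, 0.2876]
orientation: [180.0, 0.0, -7.1]
force: [-0.2, 0.2, 0.3]
opening: 0.0599
gripper_force: 0.0
```

Run:
```python
from h import *
o=ctrl.get_obs();print(o["clock"],o["tool_pos"],o["force"])
p,d,c=shot("scene");w,dw,cw=shot("wrist")
cv2.imwrite("pics/s13.png",np.hstack([cv2.resize(p[120:320,130:430],(440,352)),cv2.resize(w[:352],(360,352))]))
P=pts(cw,dw);Z=P[...,2]
for a in((.698,-.002),(.599,.004),(.4995,.011)):
    m=(dw>0)&(Z>.095)&(Z<.13)&(np.hypot(P[...,0]-a[0],P[...,1]-a[1])<.04)
    if m.any(): print(m.sum(),np.median(P[m],0),np.percentile(Z[m],95))
```

```text
37.5 [0.44530812 0.0110814  0.28761058] [-0.19856322  0.15051064  0.29108255]
828 [0.59528254 0.00369101 0.11116426] 0.11275089685303609
968 [0.49993662 0.00970435 0.10829632] 0.10958540297705596
```

View pics/s13.png

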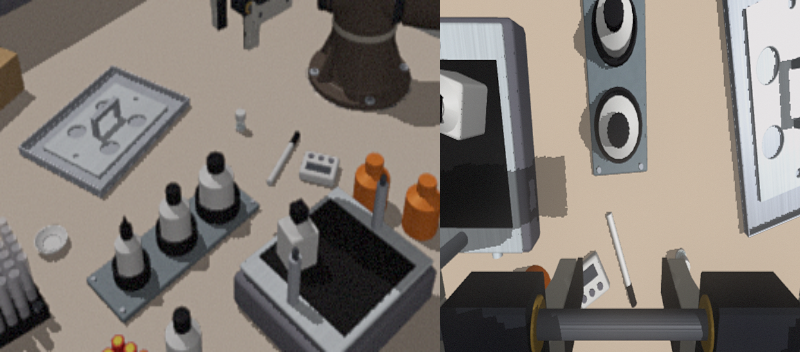

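All three bottles stand upright in their cups: dropper (128,255), screw (177,220), jar (217,185). Their tops are at the expected heights, the plate lies in the tray, and the square bottle stands on the mixer. I hand the job in.

```bash
python3 -c "
from plant import close_job
print(close_job())"
```

```text
the job is handed in; nothing more can be done
None
```

The job is handed in at about 38 s: the plate lies flat in the middle of the tray, the three round bottles stand upright in their own cups, and the square bottle stayed in place on the mixer.

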